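# Rack the edge-banded sample strips by decor

### The job

Move the four freshly banded sample strips from the roller outfeed to the checking rack, each lying flat between the corner pieces of the bay whose swatch has its colour. Work from light to dark so that no dark dust gets onto the pale faces: first white, then oak, then green, navy last. Set each strip down gently, never dropping it, and do not disturb the cleaner bottle or the coil of edge band.

Things in the scene. Friction and masses are not known exactly. Their poses are not given: they have to be found in the camera images.
- board_white: loose white faced chipboard strip, 110 x 45 x 18 mm, about 65 g, lying flat across the black rollers of the outfeed (roller tops 40 mm above the table). Origin: centre of its underside; x along the 110 mm, y along the 45 mm, z up. Strips lie about 92 mm apart, in any order
- board_oak: loose oak (light brown) faced chipboard strip, 110 x 45 x 18 mm, about 65 g, lying flat across the black rollers of the outfeed (roller tops 40 mm above the table). Origin: centre of its underside; x along the 110 mm, y along the 45 mm, z up. Strips lie about 92 mm apart, in any order
- board_green: loose green faced chipboard strip, 110 x 45 x 18 mm, about 65 g, lying flat across the black rollers of the outfeed (roller tops 40 mm above the table). Origin: centre of its underside; x along the 110 mm, y along the 45 mm, z up. Strips lie about 92 mm apart, in any order
- board_navy: loose navy blue faced chipboard strip, 110 x 45 x 18 mm, about 65 g, lying flat across the black rollers of the outfeed (roller tops 40 mm above the table). Origin: centre of its underside; x along the 110 mm, y along the 45 mm, z up. Strips lie about 92 mm apart, in any order
- bay_white: fixed grey bay marked by a swatch in white (28 x 66 mm, centre 88 mm along +x). Four black corner pieces, 10 mm above its floor, leave 130 x 65 mm between them; 100 mm of each long side is open. Origin: under the seat's centre; the floor, where a strip's underside comes to rest, is 10 mm above it. x along the bay to the swatch, z up. Bays 92 mm apart, any order
- bay_oak: fixed grey bay marked by a swatch in oak (light brown) (28 x 66 mm, centre 88 mm along +x). Four black corner pieces, 10 mm above its floor, leave 130 x 65 mm between them; 100 mm of each long side is open. Origin: under the seat's centre; the floor, where a strip's underside comes to rest, is 10 mm above it. x along the bay to the swatch, z up. Bays 92 mm apart, any order
- bay_green: fixed grey bay marked by a swatch in green (28 x 66 mm, centre 88 mm along +x). Four black corner pieces, 10 mm above its floor, leave 130 x 65 mm between them; 100 mm of each long side is open. Origin: under the seat's centre; the floor, where a strip's underside comes to rest, is 10 mm above it. x along the bay to the swatch, z up. Bays 92 mm apart, any order
- bay_navy: fixed grey bay marked by a swatch in navy blue (28 x 66 mm, centre 88 mm along +x). Four black corner pieces, 10 mm above its floor, leave 130 x 65 mm between them; 100 mm of each long side is open. Origin: under the seat's centre; the floor, where a strip's underside comes to rest, is 10 mm above it. x along the bay to the swatch, z up. Bays 92 mm apart, any order
- cleaner: bystander: white cleaner bottle with a red cap and blue label, 60 mm across, 170 mm tall, standing loose beside the work. Origin: centre of its underside
- coil: bystander: loose coil of chipboard-coloured edge band lying flat, 90 mm across, 23 mm high. Origin: centre of its underside
Mind the look-alikes: they are no part of the job. Of the things that look like the board_white, the smaller one is meant.

How it is judged:
By the outcome, as a careful person would: the job done as asked, in the order asked, and still so for the second after the job is handed in, with the robot touching nothing.
It also fails if it takes over 80 s, if anything falls off the work surface, if the arm or the gripper's body presses on something with over 40 N, if the wrist force passes 120 N, or if a joint passes its speed limit or range.

### The arm

A 6-joint arm with a two-finger parallel gripper is mounted at the origin on the work surface. World frame = base frame: x ahead of the robot, y to its left, z up, the work surface at z = 0. Lengths are in m, angles in rad, forces in N, time in s.
With the tool pointing down it reaches from about 0.35 to 0.775 m from the base axis. Payload 5.5 kg.
Tool frame: the origin (TCP) lies between the finger pads; the fingertips stand 17 mm ahead of it and the grasp point (between the pads) lies 2 mm behind it; z points along the fingers, y is the line along which they close (so a half turn about z gives the same grasp; the last joint's range is limited). The gripper opens to 85 mm and grips with 20 to 120 N. Pads are 22 mm wide; open, the fingers measure 114 mm over their backs; the gripper's body (76 mm by 85 mm) begins 54 mm behind the grasp point. The pads swing forward as they close: fully open they stand 13 mm farther back than shut.
Start: joints at [-1.352, 0.313, 0.046, 1.304, 0, 1.431], TCP at [0.202, -0.538, 0.248] pointing down, gripper open.
Joint ranges: [-2.76, 2.76], [-0.86, 1.69], [-1.03, 1.26], [-2.2, 2.34], [-1.47, 1.5], [-3.14, 3.14]. Speed limits (rad/s): [2.57, 2.57, 3.14, 3.14, 3.14, 3.14].

### API

Orientations are given as a unit quaternion [x, y, z, w].
In Python, from station import manip gives the robot as it stands.
- The arm moves only by the shell command python3 -m handwheel 'ROWS'. ROWS is a JSON object of lists of equal length, an entry for each row: "rotation": the turn, a rotation vector about the tool's x, y, z in units of 5 degrees (1.0 is 5 degrees), a list of three; "linear": the shift along the tool's x, y, z in units of 25 mm (1.0 is 25 mm), a list of three; "hand": the opening, from -1 (shut) to 1 (fully open). In form: {"rotation": [[wx, wy, wz], ...], "linear": [[tx, ty, tz], ...], "hand": [hand, ...]}. A call has 1 to 8 rows; each row shifts and turns the commanded pose from where the row before left it, along the tool's axes as they then stand; what a row does not reach is not made up. A row lasts 1/12 s, in which the tool goes at most 41.7 mm and 7.16 degrees, less where a joint would pass 70% of its speed; a pose out of reach is approached as far as the arm can. A call is refused whole if a number of a shift passes 1 or a number of a turn 1, either way. A call with a gripper value outside its range is refused whole. The fingers move at their own pace and stop on an object; the grip force is fixed at half the most. Time passes only in rows, so rows that do not move let the fingers close. It gives the time, the measured TCP pose, the force, the opening and the grip force at its end, in the units of the state.
- manip.get_obs(): the state, without advancing time (a new reading comes with each control period).
- manip.snapshot(name): name is "side" or "top" or "wrist"; returns the picture (400x640x3 uint8, blue, green, red); there is no depth.
- manip.camera_info(name): a dict with "intrinsics" (3x3 intrinsics, pixels), "k1" (the pictures are not rectified: a ray, as slopes to the right and down, at radius r is drawn at 1 + k1 r^2 times it, then the intrinsics apply), "eye" and "orientation" of the camera in the world. Camera axes: x right, y up, looking along -z (the intrinsics and any distortion apply to the point x, -y, -z); pixel columns grow to the right and rows downward; lengths in m; the calibration is good to about 2 mm. A picture is of the moment at which its call begins: read the wrist's pose just before it. camera_info takes no time and is no camera call; for the wrist camera it gives the pose at the moment of the call.
- manip.finish_job(): hands the job in; it is judged then, once.
The state is a dict: "t": time; "qpos": joint angles; "dq": joint speeds; "tau": joint torques, N m; "eef_pos": TCP position; "eef_rot": TCP orientation; "ft_force": force on the tool from outside, world axes, zero at the start; "ft_torque": the same for the moment, N m; "gripper_width": opening from 0.0 (shut) to 1.0 (fully open); "grasp_force": force on a finger pad.
Only numpy, scipy, OpenCV 4.12 (cv2) and the standard library are available. Lean on these libraries where they do the work, as an engineer would, in place of code of your own. Each camera call takes 0.05 s, during which the arm holds its last target. There are 200 camera calls.

## Working session

There is one attempt and no reset: what is moved stays moved. The work goes in short steps, Python scripts to look and compute and a shell command to move; the robot and the scene stay as the last step left them, time stands still between calls to the robot, and variables do not carry over. Pictures are saved under pics/ and viewed, at most 14 in all, crops included, and the job is handed in when it is done.

```bash
mkdir -p pics; ls
python3 - <<'E'
from station import manip
import cv2
for n in ["top","side"]:
    cv2.imwrite(f"pics/{n}0.png",manip.snapshot(n)); print(n,manip.camera_info(n))
o=manip.get_obs(); print(o["t"],o["eef_pos"],o["eef_rot"],o["gripper_width"])
E
```

```text
pics
top {'intrinsics': array([[375.60543882,   0.        , 316.03317365],
       [  0.        , 375.60543882, 199.74436651],
       [  0.        ,   0.        ,   1.        ]]), 'k1': -0.06356283601902414, 'eye': array([ 0.38078712, -0.00441846,  0.97283155]), 'orientation': array([-0.06876173,  0.07180345,  0.70428747, -0.70291909])}
side {'intrinsics': array([[377.73168219,   0.        , 323.272099  ],
       [  0.        , 377.73168219, 200.67947094],
       [  0.        ,   0.        ,   1.        ]]), 'k1': -0.03564761309440596, 'eye': array([0.03986246, 0.56488521, 0.82016285]), 'orientation': array([-0.13392783,  0.36121774,  0.86744422, -0.3148422 ])}
0.1 [ 0.20182028 -0.53798399  0.24749357] [ 9.83950235e-01  1.78441245e-01 -2.47937477e-05 -8.10457842e-04] 1.001681814372275
```

View pics/top0.png

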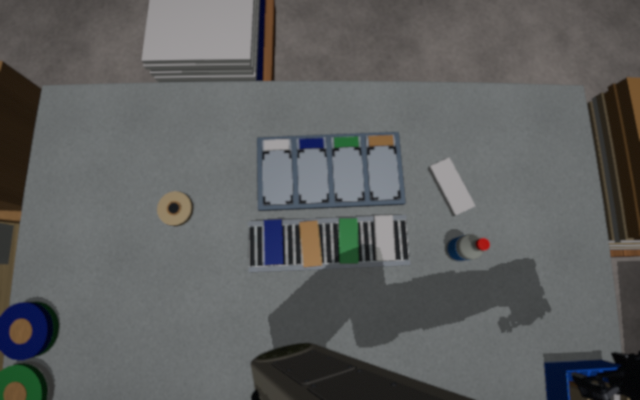

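View pics/side0.png

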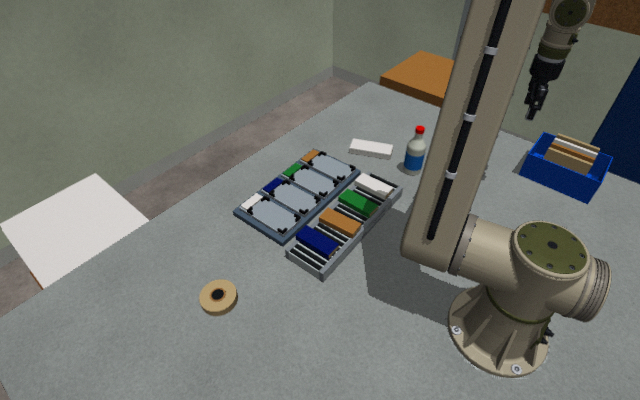

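The top view shows the boards on the rollers at about u=273 navy, 311 oak, 348 green and 385 white (v≈240). The bays are at 277 white, 313 navy, 349 green and 383 oak (v≈175). The white look-alike lies at (452,187), the bottle at (468,247) and the coil at (174,208).

```bash
cat > h.py <<'E'
import numpy as np, cv2
from scipy.spatial.transform import Rotation as R
from station import manip
def rays(n,px,info=None):
    c=info or manip.camera_info(n); K=c["intrinsics"]
    p=cv2.undistortPoints(np.array(px,float).reshape(-1,1,2),K,np.array([c["k1"],0,0,0.])).reshape(-1,2)
    d=np.c_[p[:,0],-p[:,1],-np.ones(len(p))]
    return c["eye"],R.from_quat(c["orientation"]).apply(d)
def plane(n,px,z,info=None):
    e,d=rays(n,px,info); return e+d*((z-e[2])/d[:,2])[:,None]
def tri(pa,pb):
    e1,d1=rays("top",[pa]); e2,d2=rays("side",[pb]); A=np.c_[d1[0],-d2[0]]
    s=np.linalg.lstsq(A,e2-e1,rcond=None)[0]
    a=e1+s[0]*d1[0]; b=e2+s[1]*d2[0]; return (a+b)/2,np.linalg.norm(a-b)
HSV=dict(navy=((112,120,40),(128,255,255)),oak=((8,90,90),(22,255,255)),green=((50,100,30),(80,255,255)),white=((0,0,175),(180,30,255)))
def blobs(img,col,roi,amin=40):
    x0,y0,x1,y1=roi; m=cv2.inRange(cv2.cvtColor(img,cv2.COLOR_BGR2HSV),*map(np.array,HSV[col]))
    k=np.zeros_like(m);k[y0:y1,x0:x1]=m[y0:y1,x0:x1]
    cs,_=cv2.findContours(k,cv2.RETR_EXTERNAL,cv2.CHAIN_APPROX_NONE)
    return sorted([c for c in cs if cv2.contourArea(c)>amin],key=lambda c:-cv2.contourArea(c))
def rect(n,c,z,info=None):
    w=plane(n,c.reshape(-1,2),z,info)[:,:2].astype(np.float32)*1000
    b=cv2.boxPoints(cv2.minAreaRect(w)); e=[b[1]-b[0],b[2]-b[1]]; l=[np.linalg.norm(v) for v in e]
    v=e[int(np.argmax(l))]; v=v*(1 if v[0]>0 else -1)
    return b.mean(0).round(1),np.round(sorted(l),1),round(float(np.degrees(np.arctan2(v[1],v[0]))),1)
E
python3 - <<'E'
from h import *
t=cv2.imread("pics/top0.png"); s=cv2.imread("pics/side0.png")
for col in HSV:
    for c in blobs(t,col,(240,120,480,275)):
        m=cv2.moments(c);print("top",col,(round(m['m10']/m['m00'],1),round(m['m01']/m['m00'],1)),cv2.contourArea(c),rect("top",c,.058),rect("top",c,.02))
    for c in blobs(s,col,(230,130,405,275)):
        m=cv2.moments(c);print("side",col,(round(m['m10']/m['m00'],1),round(m['m01']/m['m00'],1)),cv2.contourArea(c))
a=cv2.resize(t[120:280,235:495],None,fx=3,fy=3,interpolation=cv2.INTER_CUBIC); cv2.imwrite("pics/tc.png",a)
a=cv2.resize(s[135:285,225:425],None,fx=4,fy=4,interpolation=cv2.INTER_CUBIC); cv2.imwrite("pics/sc.png",a)
E
```

```text
top navy (273.5, 241.9) 739.0 (array([462.4,  94.9], dtype=float32), array([ 44.7, 106.5], dtype=float32), 2.8) (array([465.8,  99. ], dtype=float32), array([ 46.5, 110.9], dtype=float32), 2.8)
top navy (311.1, 142.7) 196.5 (array([714.,   4.], dtype=float32), array([27.1, 56.6], dtype=float32), 89.9) (array([727.9,   4.3], dtype=float32), array([28.2, 59. ], dtype=float32), 89.9)
side navy (316.6, 239.6) 571.0
side navy (272.6, 184.5) 120.5
top oak (310.4, 243.0) 762.0 (array([458.3,   6. ], dtype=float32), array([ 46.8, 108.2], dtype=float32), 5.5) (array([461.5,   6.5], dtype=float32), array([ 48.7, 112.7], dtype=float32), 5.5)
top oak (380.3, 140.2) 190.0 (array([ 721. , -175.2], dtype=float32), array([24.5, 60.2], dtype=float32), -89.9) (array([ 735.1, -182.3], dtype=float32), array([25.6, 62.7], dtype=float32), -89.9)
side oak (339.9, 220.4) 484.5
side oak (310.0, 155.2) 84.0
top green (348.2, 241.1) 807.5 (array([464.6, -87.4], dtype=float32), array([ 51.1, 105.1], dtype=float32), -0.7) (array([468. , -90.8], dtype=float32), array([ 53.2, 109.4], dtype=float32), -0.7)
top green (345.8, 141.5) 200.5 (array([716.8, -85.5], dtype=float32), array([30.1, 59.6], dtype=float32), -87.1) (array([730.7, -88.8], dtype=float32), array([31.3, 62.1], dtype=float32), -87.1)
side green (357.2, 202.2) 512.0
side green (292.1, 169.3) 107.0
side white (371.2, 145.8) 364.5
side white (372.7, 182.8) 288.5
side white (251.2, 200.6) 116.0
```

View pics/tc.png

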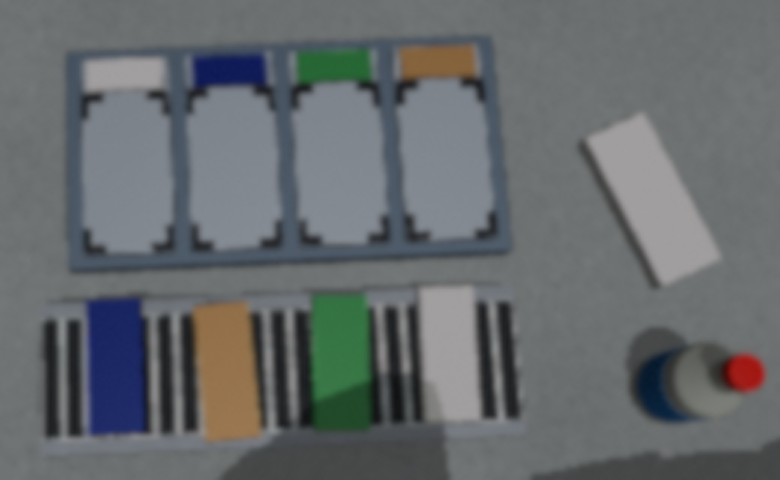

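View pics/sc.png

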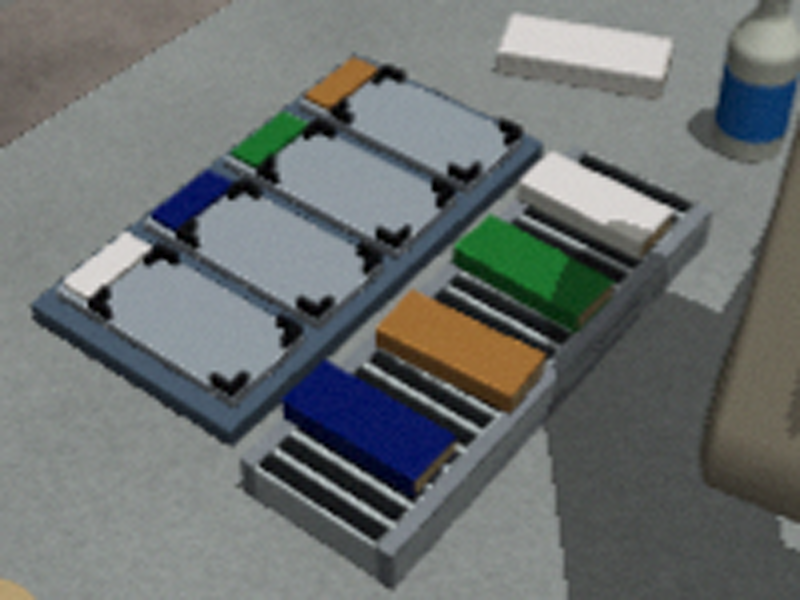

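The crops confirm the layout. The rack frame and the bays' black corners are clear, and the white strip on the rollers is shorter than the white block lying on the table. Next I refine the positions.

Run:
```python
from h import *
t=cv2.imread("pics/top0.png"); s=cv2.imread("pics/side0.png")
for n,a,b in [("white",(276.3,144.3),(251.2,200.6)),("navy",(311.1,142.7),(272.6,184.5)),("green",(345.8,141.5),(292.1,169.3)),("oak",(380.3,140.2),(310,155.2))]:
    p,e=tri(a,b); print("swatch",n,(p*1000).round(1),round(e*1000,1))
HSV["white"]=((0,0,150),(180,30,255))
for c in blobs(t,"white",(255,130,480,275),60):
    print("white",c.reshape(-1,2).mean(0).round(1),rect("top",c,.058),rect("top",c,.018))
g=cv2.cvtColor(t,cv2.COLOR_BGR2GRAY)
m=((g<75)&(cv2.cvtColor(t,cv2.COLOR_BGR2HSV)[...,1]<110)).astype(np.uint8)*255; k=np.zeros_like(m); k[147:206,260:405]=m[147:206,260:405]
n,l,st,ce=cv2.connectedComponentsWithStats(k)
o=[(tuple(ce[i].round(1)),int(st[i,4])) for i in range(1,n) if st[i,4]>3]
for c,a in o: print(c,a,(plane("top",[c],.02)[0]*1000).round(1))
```

```text
swatch white [718.9  95.3  34.2] 0.8
swatch navy [723.3   3.4  32.2] 2.2
swatch green [726.4 -88.3  32.8] 2.0
swatch oak [ 729.8 -179.7   33.9] 2.1
white [452.5 185.8] (array([ 601.9, -353.9], dtype=float32), array([ 52.9, 135.6], dtype=float32), 23.8) (array([ 611.6, -369.2], dtype=float32), array([ 55.2, 141.5], dtype=float32), 23.8)
white [385.  236.3] (array([ 471.5, -175.1], dtype=float32), array([ 39.3, 105.5], dtype=float32), 1.1) (array([ 475.5, -182.6], dtype=float32), array([ 41. , 110.1], dtype=float32), 1.1)
white [276.  144.1] (array([711.5,  93.9], dtype=float32), array([21.7, 61.8], dtype=float32), 89.8) (array([726. ,  98.2], dtype=float32), array([22.6, 64.5], dtype=float32), 89.8)
(np.float64(323.6), np.float64(150.8)) 36 [705.9 -29.2  20. ]
(np.float64(333.6), np.float64(150.6)) 38 [706.4 -55.8  20. ]
(np.float64(358.7), np.float64(149.5)) 36 [ 709.6 -122.9   20. ]
(np.float64(368.4), np.float64(149.8)) 40 [ 708.8 -148.8   20. ]
(np.float64(394.1), np.float64(149.3)) 33 [ 710.3 -217.8   20. ]
(np.float64(300.2), np.float64(151.1)) 45 [705.1  33.   20. ]
(np.float64(263.3), np.float64(153.8)) 38 [697.8 131.1  20. ]
(np.float64(289.2), np.float64(153.1)) 29 [699.6  62.2  20. ]
(np.float64(397.8), np.float64(195.8)) 38 [ 583.2 -221.7   20. ]
(np.float64(362.1), np.float64(197.6)) 34 [ 578.6 -128.3   20. ]
(np.float64(371.7), np.float64(196.8)) 47 [ 580.6 -153.4   20. ]
(np.float64(326.3), np.float64(199.4)) 36 [573.9 -35.3  20. ]
(np.float64(337.0), np.float64(199.1)) 31 [574.7 -63.1  20. ]
(np.float64(264.8), np.float64(201.9)) 43 [567.6 123.8  20. ]
(np.float64(290.6), np.float64(200.7)) 36 [570.6  57.   20. ]
(np.float64(300.6), np.float64(200.5)) 37 [571.1  31.2  20. ]
(np.float64(365.5), np.float64(205.0)) 18 [ 559.  -136.6   20. ]
(np.float64(387.8), np.float64(204.0)) 20 [ 561.5 -194.6   20. ]
```

```bash
cat > d.py <<'E'
import sys
from h import *
# usage: d.py x y z yaw(deg of tool x): prints remaining shift/turn in tool axes & units
o=manip.get_obs(); r=R.from_quat(o["eef_rot"]); p=np.array(o["eef_pos"])
x,y,z,w=map(float,sys.argv[1:5]); w=np.radians(w)
T=R.from_matrix(np.array([[np.cos(w),np.sin(w),0],[np.sin(w),-np.cos(w),0],[0,0,-1]]).T)
print("t",round(o["t"],2),"pos",(p*1000).round(1),"yaw",np.degrees(np.arctan2(*r.as_matrix()[[1,0],0])).round(2),"F",np.round(o["ft_force"],1),"w",round(o["gripper_width"],3),"grip",np.round(o["grasp_force"],1),"q6",np.round(o["qpos"][5],2))
print("rot(now axes)",((r.inv()*T).as_rotvec(degrees=True)/5).round(2),"lin(now)",(r.inv().apply(np.array([x,y,z])/1000-p)/.025).round(2),"lin(final axes)",(T.inv().apply(np.array([x,y,z])/1000-p)/.025).round(2))
E
R='[0,0,-1]'
python3 -m handwheel '{"rotation":[[0,0,-1],[0,0,-1],[0,0,-1],[0,0,-1],[0,0,-1],[0,0,-1],[0,0,-1],[0,0,-1]],"linear":[[0,0,0],[0,0,0],[0,0,0],[0,0,0],[0,0,0],[0,0,0],[0,0,0],[0,0,0]],"hand":[1,1,1,1,1,1,1,1]}'
python3 d.py 471 -175 200 182
```

```text
t: 0.77
eef_pos: [0.2018, -0.5381, 0.2478]
eef_rot: [0.862, 0.506, 0.0, -0.0]
ft_force: [0.3, 0.6, -0.5]
gripper_width: 1.006
grasp_force: 0.0
t 0.77 pos [ 201.8 -538.1  247.8] yaw 60.8 F [ 0.3  0.6 -0.5] w 1.006 grip 0.0 q6 0.73
rot(now axes) [ 1.000e-02 -1.000e-02 -2.424e+01] lin(now) [17.93  2.31  1.92] lin(final axes) [-11.27  14.14   1.91]
```

```bash
python3 -m handwheel '{"rotation":[[0,0,-1],[0,0,-1],[0,0,-1],[0,0,-1],[0,0,-1],[0,0,-1],[0,0,-1],[0,0,-1]],"linear":[[0,0,0],[0,0,0],[0,0,0],[0,0,0],[0,0,0],[0,0,0],[0,0,0],[0,0,0]],"hand":[1,1,1,1,1,1,1,1]}' >/dev/null
python3 -m handwheel '{"rotation":[[0,0,-1],[0,0,-1],[0,0,-1],[0,0,-1],[0,0,-1],[0,0,-1],[0,0,-1],[0,0,-1]],"linear":[[0,0,0],[0,0,0],[0,0,0],[0,0,0],[0,0,0],[0,0,0],[0,0,0],[0,0,0]],"hand":[1,1,1,1,1,1,1,1]}' >/dev/null
python3 -m handwheel '{"rotation":[[0,0,-1],[0,0,-1],[0,0,-1],[0,0,-1],[0,0,-1],[0,0,-1],[0,0,-1],[0,0,-1]],"linear":[[0,0,0],[0,0,0],[0,0,0],[0,0,0],[0,0,0],[0,0,0],[0,0,0],[0,0,0]],"hand":[1,1,1,1,1,1,1,1]}'
python3 d.py 471 -175 200 182
```

```text
t: 2.77
eef_pos: [0.2018, -0.5381, 0.2478]
eef_rot: [-0.007, 1.0, 0.001, -0.0]
ft_force: [-0.4, -0.0, -0.6]
gripper_width: 0.999
grasp_force: 0.0
t 2.77 pos [ 201.8 -538.1  247.8] yaw -179.2 F [-0.4 -0.  -0.6] w 0.999 grip 0.0 q6 -1.37
rot(now axes) [ 0.01 -0.   -0.24] lin(now) [-10.97  14.37   1.92] lin(final axes) [-11.27  14.14   1.91]
```

```bash
python3 -m handwheel '{"rotation":[[0,0,-0.24],[0,0,0],[0,0,0],[0,0,0],[0,0,0],[0,0,0],[0,0,0],[0,0,0]],"linear":[[-0.75,0.95,0],[-0.75,0.95,0],[-0.75,0.95,0],[-0.75,0.95,0],[-0.75,0.95,0],[-0.75,0.95,0],[-0.75,0.95,0],[-0.75,0.95,0]],"hand":[1,1,1,1,1,1,1,1]}' >/dev/null
python3 -m handwheel '{"rotation":[[0,0,0],[0,0,0],[0,0,0],[0,0,0],[0,0,0],[0,0,0],[0,0,0],[0,0,0]],"linear":[[-0.75,0.95,0],[-0.75,0.95,0],[-0.75,0.95,0],[-0.75,0.95,0],[-0.75,0.95,0.5],[-0.75,0.95,0.5],[-0.75,0.85,0.9],[0,0,0]],"hand":[1,1,1,1,1,1,1,1]}'
python3 d.py 471 -175 200 182
python3 - <<'E'
from h import *
i=manip.camera_info("wrist"); im=manip.snapshot("wrist"); cv2.imwrite("pics/w1.png",im); np.save("w1.npy",i,allow_pickle=True); print(i)
cv2.imwrite("pics/top1.png",manip.snapshot("top"))
E
```

```text
t: 4.1
eef_pos: [0.473, -0.1721, 0.1969]
eef_rot: [-0.018, 1.0, 0.002, -0.002]
ft_force: [-0.5, 0.1, 0.4]
gripper_width: 0.999
grasp_force: 0.0
t 4.1 pos [ 473.  -172.1  196.9] yaw -177.96 F [-0.5  0.1  0.4] w 0.999 grip 0.0 q6 -0.55
rot(now axes) [ 0.05 -0.04  0.01] lin(now) [ 0.08 -0.11 -0.12] lin(final axes) [ 0.08 -0.11 -0.12]
{'intrinsics': array([[340.27696078,   0.        , 321.68526814],
       [  0.        , 340.27696078, 200.82707813],
       [  0.        ,   0.        ,   1.        ]]), 'k1': -0.07221178677103604, 'eye': array([ 0.40867993, -0.17526435,  0.32303968]), 'orientation': array([-0.08773015, -0.09413998,  0.71374112,  0.68848726])}
```

View pics/w1.png

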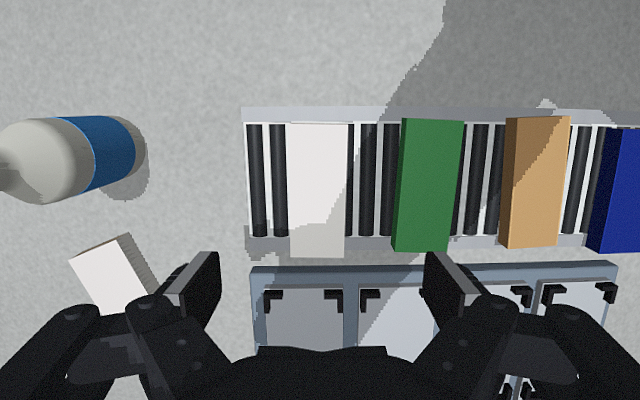

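The wrist view shows the white strip with corners at about (291,123), (349,123), (345,258) and (290,258). Green's top is around (430,185), oak's around (540,180), and the look-alike is at lower left. I'll work out positions from these.

Run:
```python
from h import *
i=np.load("w1.npy",allow_pickle=True).item(); im=cv2.imread("pics/w1.png")
HSV["white"]=((0,0,195),(180,30,255)); HSV["green"]=((50,100,85),(80,255,255))
for c,roi in [("white",(287,110,352,265)),("green",(385,100,475,260)),("oak",(490,100,590,260)),("oak",(500,380,640,400))]:
    for b in blobs(im,c,roi,300)[:2]: print(c,b.reshape(-1,2).min(0),b.reshape(-1,2).max(0),rect("wrist",b,.058,i))
p=plane("wrist",[(291,123),(347,123),(345,258),(290,258)],.058,i)*1000; print(p.round(1),p.mean(0))
```

```text
white [287 110] [351 256] (array([ 467.1, -175.2], dtype=float32), array([ 48.8, 120.3], dtype=float32), 0.7)
green [395 118] [463 251] (array([465.3, -86.4], dtype=float32), array([ 45.4, 109.4], dtype=float32), 0.3)
oak [507 116] [570 248] (array([458.4,   6.3], dtype=float32), array([ 46.1, 110.2], dtype=float32), 5.6)
[[ 418.  -197.2   58. ]
 [ 416.5 -154.5   58. ]
 [ 527.8 -150.    58. ]
 [ 529.4 -196.5   58. ]] [ 472.93243922 -174.53597009   58.        ]
```

```bash
python3 -m handwheel '{"rotation":[[0.05,-0.04,0.1],[0,0,0],[0,0,0],[0,0,0],[0,0,0],[0,0,0],[0,0,0],[0,0,0]],"linear":[[0,-0.1,0.5],[0,0,0.9],[0,0,1],[0,0,1],[0,0,1],[0,0,0.8],[0,0,0],[0,0,0]],"hand":[1,1,1,1,1,1,1,1]}' >/dev/null
python3 d.py 473 -174.5 57 181.5
```

```text
t 4.87 pos [ 472.3 -180.2   70.7] yaw -178.83 F [0.3 0.3 1.3] w 1.002 grip 0.0 q6 -0.54
rot(now axes) [-0.04  0.02 -0.07] lin(now) [-0.03  0.23  0.55] lin(final axes) [-0.03  0.23  0.55]
```

```bash
python3 -m handwheel '{"rotation":[[-0.04,0.02,-0.07],[0,0,0],[0,0,0],[0,0,0],[0,0,0]],"linear":[[0,0.23,0],[0,0,0.3],[0,0,0.25],[0,0,0],[0,0,0]],"hand":[1,1,1,1,1]}' >/dev/null
python3 d.py 473 -174.5 57 181.5
```

```text
t 5.28 pos [ 473.  -173.7   57. ] yaw -178.38 F [ 0.4 -0.3  0.4] w 0.994 grip 0.0 q6 -0.54
rot(now axes) [-0.01  0.02  0.02] lin(now) [-0.   -0.03 -0.  ] lin(final axes) [-0.   -0.03 -0.  ]
```

Close, then lift.

```bash
python3 -m handwheel '{"rotation":[[0,0,0],[0,0,0],[0,0,0],[0,0,0],[0,0,0],[0,0,0],[0,0,0],[0,0,0]],"linear":[[0,0,0],[0,0,0],[0,0,0],[0,0,0],[0,0,0],[0,0,0],[0,0,0],[0,0,0]],"hand":[-1,-1,-1,-1,-1,-1,-1,-1]}'
python3 -m handwheel '{"rotation":[[0,0,0],[0,0,0],[0,0,0],[0,0,0],[0,0,0]],"linear":[[0,0,0],[0,0,-0.3],[0,0,-0.5],[0,0,-0.2],[0,0,0]],"hand":[-1,-1,-1,-1,-1]}'
python3 - <<'E'
from h import *
im=manip.snapshot("wrist"); cv2.imwrite("pics/w2.png",im)
E
```

```text
t: 5.95
eef_pos: [0.4735, -0.1741, 0.0575]
eef_rot: [-0.014, 1.0, -0.001, 0.001]
ft_force: [0.3, 0.4, 4.2]
gripper_width: 0.512
grasp_force: 62.5
t: 6.37
eef_pos: [0.4737, -0.1742, 0.0832]
eef_rot: [-0.014, 1.0, -0.001, 0.002]
ft_force: [0.1, -0.4, -1.6]
gripper_width: 0.508
grasp_force: 61.8
```

View pics/w2.png

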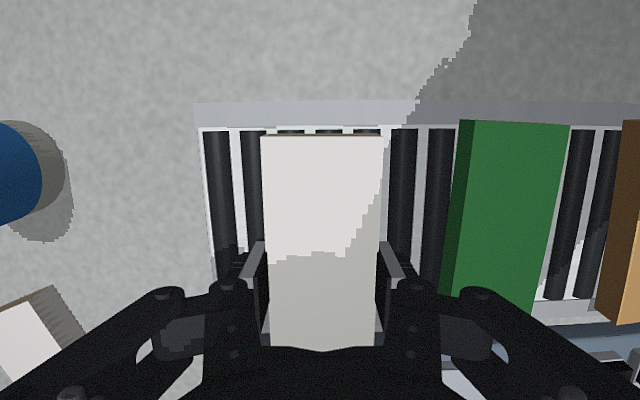

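The strip is held squarely between the pads, with its visible end at row 135. Next I lift it and carry it to the white bay.

```bash
python3 -m handwheel '{"rotation":[[0,0,0],[0,0,0],[0,0,0],[0,0,-0.16],[0,0,0]],"linear":[[0,0,-0.7],[0,0,-0.9],[0,0,-0.7],[0,0,-0.3],[0,0,0]],"hand":[-1,-1,-1,-1,-1]}' >/dev/null
python3 d.py 630.5 91.8 150 182.3
```

```text
t 6.83 pos [ 473.9 -174.3  148.3] yaw -177.54 F [ 0.2 -0.8 -0.7] w 0.514 grip 61.8 q6 -0.55
rot(now axes) [-0.03  0.05  0.03] lin(now) [-6.72 10.37 -0.07] lin(final axes) [-6.69 10.39 -0.07]
```

```bash
python3 -m handwheel '{"rotation":[[0,0,0],[0,0,0],[0,0,0],[0,0,0],[0,0,0],[0,0,0],[0,0,0],[0,0,0]],"linear":[[-0.4,0.6,0],[-0.6,0.9,0],[-0.6,0.9,0],[-0.6,0.9,0],[-0.6,0.9,0],[-0.6,0.9,0],[-0.6,0.9,0],[-0.6,0.9,0]],"hand":[-1,-1,-1,-1,-1,-1,-1,-1]}' >/dev/null
python3 -m handwheel '{"rotation":[[0,0,0],[0,0,0],[0,0,0],[0,0,0],[0,0,0],[0,0,0]],"linear":[[-0.6,0.9,0],[-0.6,0.9,0],[-0.6,0.9,0],[-0.3,0.5,0],[0,0.3,0],[0,0,0]],"hand":[-1,-1,-1,-1,-1,-1]}' >/dev/null
python3 d.py 630.5 91.8 60 182.3
python3 - <<'E'
from h import *
im=manip.snapshot("wrist"); cv2.imwrite("pics/w3.png",im); np.save("w3.npy",manip.camera_info("wrist"),allow_pickle=True)
E
```

```text
t 8.0 pos [628.3  94.5 145. ] yaw -177.47 F [-0.8 -0.8 -0.2] w 0.508 grip 61.8 q6 -0.02
rot(now axes) [-0.01 -0.02  0.05] lin(now) [-0.09 -0.11  3.4 ] lin(final axes) [-0.08 -0.11  3.4 ]
```

View pics/w3.png

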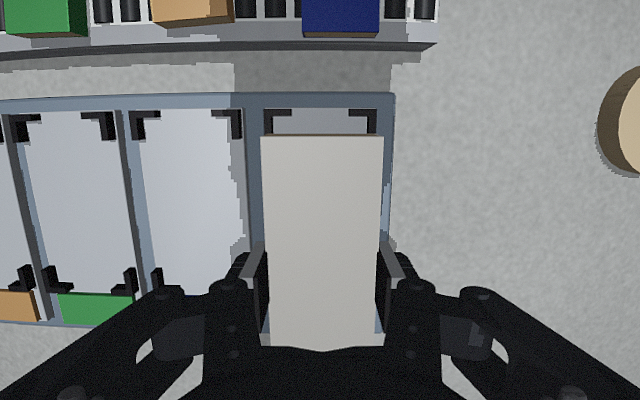

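The held white strip is above the white bay. The bay's near corner pieces are at (264–287,108–132) and (363–376,108–132), with the navy and green bays to the left.

Run:
```python
from h import *
i=np.load("w3.npy",allow_pickle=True).item()
n=["wL","wR","nL","nR","gL","gR"]
for a,p in zip(n,plane("wrist",[(264,109),(376,109),(132,111),(241,110),(9,115),(116,112)],.04,i)*1000): print(a,p.round(1))
print((plane("wrist",[(262,135),(383,135)],.145+.0005,i)*1000).round(1), "held strip near end")
```

```text
wL [564.1  52.   40. ]
wR [560.8 126.   40. ]
nL [568.1 -38.   40. ]
nR [565.3  36.7  40. ]
gL [ 572.  -132.1   40. ]
gR [569.  -49.5  40. ]
[[573.1  68.9 145.5]
 [571.2 113.1 145.5]] held strip near end
```

```bash
python3 -m handwheel '{"rotation":[[0,0,0.05],[0,0,0],[0,0,0],[0,0,0],[0,0,0],[0,0,0]],"linear":[[-0.08,-0.1,0.5],[0,0,0.9],[0,0,0.9],[0,0,0.7],[0,0,0.4],[0,0,0]],"hand":[-1,-1,-1,-1,-1,-1]}' >/dev/null
python3 -m handwheel '{"rotation":[[0,0,0],[0,0,0],[0,0,0]],"linear":[[0,0,0.1],[0,0,0.1],[0,0,0]],"hand":[-1,-1,-1]}'
python3 d.py 630.5 91.8 47 182.3
```

```text
t: 8.8
eef_pos: [0.6323, 0.0903, 0.0579]
eef_rot: [-0.019, 1.0, -0.001, 0.002]
ft_force: [0.1, -0.5, -0.5]
gripper_width: 0.512
grasp_force: 61.8
t 8.8 pos [632.3  90.3  57.9] yaw -177.86 F [ 0.1 -0.5 -0.5] w 0.512 grip 61.8 q6 -0.02
rot(now axes) [-0.01  0.04 -0.03] lin(now) [0.07 0.06 0.44] lin(final axes) [0.07 0.06 0.44]
```

```bash
python3 -m handwheel '{"rotation":[[0,0,0],[0,0,0],[0,0,0],[0,0,0]],"linear":[[0.06,0.06,0.08],[0,0,0.08],[0,0,0.08],[0,0,0]],"hand":[-1,-1,-1,-1]}' | grep -E "eef_pos|force"
python3 -m handwheel '{"rotation":[[0,0,0],[0,0,0],[0,0,0]],"linear":[[0,0,0.04],[0,0,0.04],[0,0,0]],"hand":[-1,-1,-1]}'| grep -E "eef_pos|force"
```

```text
eef_pos: [0.6299, 0.0921, 0.0508]
ft_force: [0.2, -0.5, -1.1]
grasp_force: 61.8
eef_pos: [0.63, 0.092, 0.0488]
ft_force: [0.2, -0.2, -1.2]
grasp_force: 61.8
```

```bash
for k in 1 2 3; do python3 -m handwheel '{"rotation":[[0,0,0],[0,0,0]],"linear":[[0,0,0.03],[0,0,0]],"hand":[-1,-1]}'| grep -E "eef_pos|ft_force"; done
```

```text
eef_pos: [0.63, 0.0919, 0.0482]
ft_force: [-0.5, 0.1, -1.2]
eef_pos: [0.6302, 0.0919, 0.0476]
ft_force: [-0.2, -0.8, -1.1]
eef_pos: [0.6302, 0.0919, 0.0476]
ft_force: [-2.0, -1.0, 3.7]
```

```bash
python3 -m handwheel '{"rotation":[[0,0,0],[0,0,0],[0,0,0],[0,0,0],[0,0,0]],"linear":[[0,0,0],[0,0,0],[0,0,0],[0,0,0],[0,0,0]],"hand":[0.3,0.3,0.3,0.3,0.3]}'
python3 -m handwheel '{"rotation":[[0,0,0],[0,0,0],[0,0,0],[0,0,0],[0,0,0],[0,0,0],[0,0,0]],"linear":[[0,0,-0.2],[0,0,-0.6],[0,0,-0.9],[0,0,-0.9],[0,0,-0.9],[0,0,-0.7],[0,0,0]],"hand":[0.3,0.3,0.5,1,1,1,1]}'
python3 d.py 458.4 6.3 150 185.6
python3 - <<'E'
from h import *
im=manip.snapshot("wrist"); cv2.imwrite("pics/w4.png",im); np.save("w4.npy",manip.camera_info("wrist"),allow_pickle=True)
E
```

```text
t: 10.3
eef_pos: [0.63, 0.0919, 0.0466]
eef_rot: [-0.019, 1.0, -0.0, 0.001]
ft_force: [-0.7, -0.1, -0.3]
gripper_width: 0.649
grasp_force: 0.0
t: 10.88
eef_pos: [0.6324, 0.0921, 0.1568]
eef_rot: [-0.019, 1.0, -0.0, 0.005]
ft_force: [0.7, -0.7, 0.7]
gripper_width: 1.002
grasp_force: 0.0
t 10.88 pos [632.4  92.1 156.8] yaw -177.84 F [ 0.7 -0.7  0.7] w 1.002 grip 0.0 q6 -0.02
rot(now axes) [-0.02  0.11 -0.69] lin(now) [ 7.09 -3.17  0.21] lin(final axes) [ 7.26 -2.74  0.27]
```

View pics/w4.png

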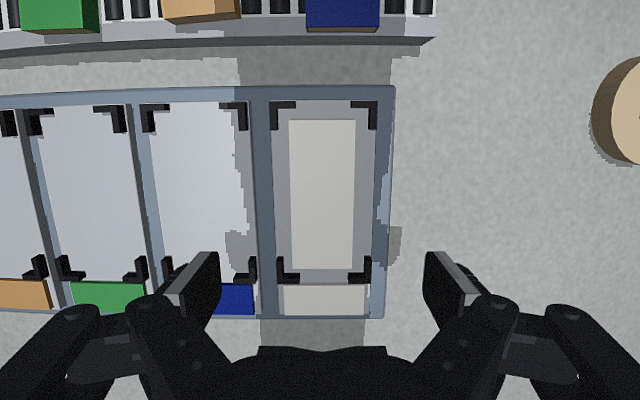

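White lies flat and centred between the four corner pieces (strip at 288–356, 120–270). Oak is next.

```bash
python3 -m handwheel '{"rotation":[[0,0,-0.69],[0,0,0],[0,0,0],[0,0,0],[0,0,0],[0,0,0],[0,0,0],[0,0,0]],"linear":[[0,0,0],[0.9,-0.34,0],[1,-0.38,0],[1,-0.38,0],[1,-0.38,0],[1,-0.38,0],[1,-0.38,0],[1,-0.38,0]],"hand":[1,1,1,1,1,1,1,1]}' >/dev/null
python3 -m handwheel '{"rotation":[[0,0,0],[0,0,0],[0,0,0]],"linear":[[0.3,-0.1,0],[0,0,0],[0,0,0]],"hand":[1,1,1]}' >/dev/null
python3 d.py 458.4 6.3 57 185.6
```

```text
t 11.85 pos [457.9   6.8 151.4] yaw -174.43 F [ 0.2 -0.2 -0.4] w 0.998 grip 0.0 q6 -0.26
rot(now axes) [-0.01  0.03 -0.01] lin(now) [-0.01 -0.02  3.78] lin(final axes) [-0.02 -0.02  3.78]
```

```bash
python3 -m handwheel '{"rotation":[[0,0,0],[0,0,0],[0,0,0],[0,0,0],[0,0,0],[0,0,0],[0,0,0],[0,0,0]],"linear":[[0,0,0.5],[0,0,0.9],[0,0,0.9],[0,0,0.7],[0,0,0.2],[0,0,0],[0,0,0],[0,0,0]],"hand":[1,1,1,1,1,1,1,1]}' >/dev/null
python3 d.py 458.4 6.3 57 185.6
```

```text
t 12.52 pos [458.9   6.8  72.5] yaw -174.37 F [0.4 0.4 0.3] w 0.998 grip 0.0 q6 -0.26
rot(now axes) [-0.02  0.04  0.01] lin(now) [ 0.03 -0.02  0.62] lin(final axes) [ 0.02 -0.02  0.62]
```

```bash
python3 -m handwheel '{"rotation":[[0,0,0],[0,0,0],[0,0,0],[0,0,0]],"linear":[[0,0,0.3],[0,0,0.2],[0,0,0.12],[0,0,0]],"hand":[1,1,1,1]}' 
python3 -m handwheel '{"rotation":[[0,0,0],[0,0,0],[0,0,0],[0,0,0],[0,0,0],[0,0,0],[0,0,0],[0,0,0]],"linear":[[0,0,0],[0,0,0],[0,0,0],[0,0,0],[0,0,0],[0,0,0],[0,0,0],[0,0,0]],"hand":[-1,-1,-1,-1,-1,-1,-1,-1]}'
python3 -m handwheel '{"rotation":[[0,0,0],[0,0,0],[0,0,0],[0,0,0],[0,0,0],[0,0,0],[0,0,0.69],[0,0,0]],"linear":[[0,0,0],[0,0,-0.3],[0,0,-0.6],[0,0,-0.9],[0,0,-0.9],[0,0,-0.7],[0,0,-0.3],[0,0,0]],"hand":[-1,-1,-1,-1,-1,-1,-1,-1]}'
python3 d.py 642 -183.2 150 182.3
```

```text
t: 12.85
eef_pos: [0.457, 0.0068, 0.0555]
eef_rot: [-0.049, 0.999, -0.0, 0.0]
ft_force: [-0.0, 0.4, 0.1]
gripper_width: 0.998
grasp_force: 0.0
t: 13.52
eef_pos: [0.458, 0.0066, 0.0566]
eef_rot: [-0.049, 0.999, -0.001, 0.001]
ft_force: [-0.3, -0.4, 6.1]
gripper_width: 0.513
grasp_force: 62.1
t: 14.18
eef_pos: [0.4586, 0.0066, 0.1507]
eef_rot: [-0.018, 1.0, -0.001, 0.003]
ft_force: [0.3, -0.3, -1.1]
gripper_width: 0.517
grasp_force: 61.3
t 14.18 pos [458.6   6.6 150.7] yaw -177.92 F [ 0.3 -0.3 -1.1] w 0.517 grip 61.3 q6 -0.2
rot(now axes) [-0.02  0.06 -0.04] lin(now) [-7.06 -7.85  0.08] lin(final axes) [-7.03 -7.88  0.03]
```

```bash
python3 -m handwheel '{"rotation":[[0,0,0],[0,0,0],[0,0,0],[0,0,0],[0,0,0],[0,0,0],[0,0,0],[0,0,0]],"linear":[[-0.4,-0.4,0],[-0.7,-0.8,0],[-0.8,-0.9,0],[-0.8,-0.9,0],[-0.8,-0.9,0],[-0.8,-0.9,0],[-0.8,-0.9,0],[-0.8,-0.9,0]],"hand":[-1,-1,-1,-1,-1,-1,-1,-1]}' >/dev/null
python3 -m handwheel '{"rotation":[[0,0,0],[0,0,0],[0,0,0],[0,0,0],[0,0,0]],"linear":[[-0.7,-0.8,0],[-0.4,-0.4,0],[0,-0.1,0],[0,0,0],[0,0,0]],"hand":[-1,-1,-1,-1,-1]}' >/dev/null
python3 d.py 642 -183.2 57 182.3
python3 - <<'E'
from h import *
im=manip.snapshot("wrist"); cv2.imwrite("pics/w5.png",im); np.save("w5.npy",manip.camera_info("wrist"),allow_pickle=True)
E
```

```text
t 15.27 pos [ 638.6 -183.8  147.6] yaw -177.83 F [-0.1  0.1 -1.4] w 0.515 grip 61.4 q6 -0.44
rot(now axes) [ 0.   -0.01 -0.03] lin(now) [-0.14  0.02  3.62] lin(final axes) [-0.14  0.02  3.62]
```

View pics/w5.png

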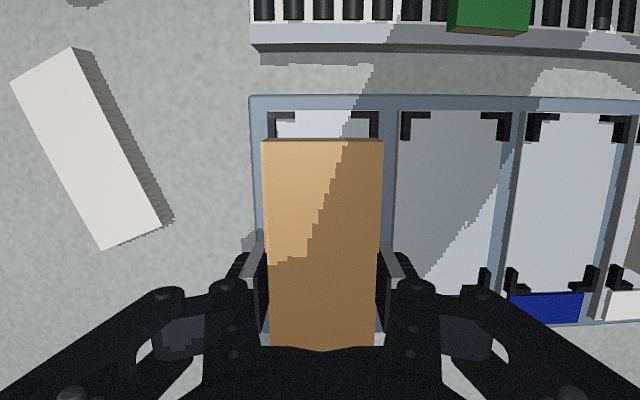

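Oak is held square above the oak bay, whose near corners are at (268,112) and (380,112). I lower it now.

```bash
python3 -m handwheel '{"rotation":[[0,0,-0.03],[0,0,0],[0,0,0],[0,0,0],[0,0,0],[0,0,0]],"linear":[[-0.12,0,0.5],[0,0,0.9],[0,0,0.9],[0,0,0.8],[0,0,0.4],[0,0,0]],"hand":[-1,-1,-1,-1,-1,-1]}' >/dev/null
python3 -m handwheel '{"rotation":[[0,0,0],[0,0,0]],"linear":[[0,0,0],[0,0,0]],"hand":[-1,-1]}' >/dev/null
python3 d.py 642 -183.2 48.5 182.3
```

```text
t 15.98 pos [ 643.7 -184.    62.9] yaw -177.67 F [-0.  -1.  -0.3] w 0.51 grip 61.4 q6 -0.44
rot(now axes) [-0.02  0.04  0.01] lin(now) [0.07 0.04 0.58] lin(final axes) [0.07 0.04 0.58]
```

```bash
python3 -m handwheel '{"rotation":[[0,0,0],[0,0,0],[0,0,0],[0,0,0],[0,0,0]],"linear":[[0.06,0.03,0.2],[0,0,0.15],[0,0,0.1],[0,0,0.08],[0,0,0]],"hand":[-1,-1,-1,-1,-1]}' | grep -E "eef_pos|ft_force"
python3 -m handwheel '{"rotation":[[0,0,0],[0,0,0]],"linear":[[0,0,0.04],[0,0,0]],"hand":[-1,-1]}' | grep -E "eef_pos|ft_force"
```

```text
eef_pos: [0.6411, -0.1832, 0.0479]
ft_force: [0.5, 0.3, -0.8]
eef_pos: [0.6413, -0.1833, 0.0472]
ft_force: [-0.4, -1.2, -0.8]
```

```bash
for k in 1 2; do python3 -m handwheel '{"rotation":[[0,0,0],[0,0,0]],"linear":[[0,0,0.03],[0,0,0]],"hand":[-1,-1]}'| grep -E "eef_pos|ft_force"; done
```

```text
eef_pos: [0.6416, -0.1834, 0.0467]
ft_force: [-0.7, -0.5, 0.1]
eef_pos: [0.6415, -0.1834, 0.0466]
ft_force: [-1.1, 0.1, 4.2]
```

Contact. I release, rise and head for green.

```bash
python3 -m handwheel '{"rotation":[[0,0,0],[0,0,0],[0,0,0],[0,0,0],[0,0,0]],"linear":[[0,0,0],[0,0,0],[0,0,0],[0,0,0],[0,0,0]],"hand":[0.3,0.3,0.3,0.3,0.3]}' >/dev/null
python3 -m handwheel '{"rotation":[[0,0,0],[0,0,0],[0,0,0],[0,0,0],[0,0,0],[0,0,0],[0,0,0]],"linear":[[0,0,-0.2],[0,0,-0.6],[0,0,-0.9],[0,0,-0.9],[0,0,-0.9],[0,0,-0.7],[0,0,0]],"hand":[0.3,0.3,0.5,1,1,1,1]}'
python3 d.py 465.3 -86.4 150 180.3
python3 - <<'E'
from h import *
i=manip.camera_info("wrist"); im=manip.snapshot("wrist"); cv2.imwrite("pics/w6.png",im)
for b in blobs(im,"oak",(230,100,420,280),300)[:2]: print(b.reshape(-1,2).min(0),b.reshape(-1,2).max(0),rect("wrist",b,.048,i))
HSV["green"]=((50,100,30),(80,255,255))
E
```

```text
t: 17.9
eef_pos: [0.6435, -0.1841, 0.1561]
eef_rot: [-0.02, 1.0, -0.002, 0.004]
ft_force: [1.3, 0.0, 0.1]
gripper_width: 0.998
grasp_force: 0.0
t 17.9 pos [ 643.5 -184.1  156.1] yaw -177.69 F [1.3 0.  0.1] w 0.998 grip 0.0 q6 -0.44
rot(now axes) [-0.05  0.1   0.4 ] lin(now) [6.97 4.19 0.16] lin(final axes) [7.11 3.95 0.24]
[292 122] [356 271] (array([ 642.4, -183.5], dtype=float32), array([ 44.6, 110.1], dtype=float32), 2.4)
```

View pics/w6.png

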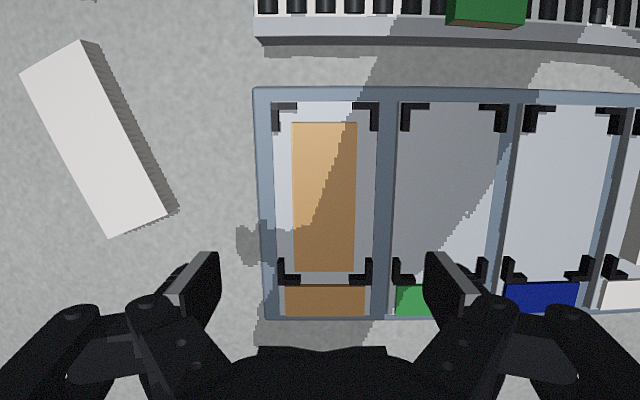

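Oak lies flat and centred in its bay. Green is next.

```bash
python3 -m handwheel '{"rotation":[[0,0,0.4],[0,0,0],[0,0,0],[0,0,0],[0,0,0],[0,0,0],[0,0,0],[0,0,0]],"linear":[[0,0,0],[0.9,0.5,0],[1,0.55,0],[1,0.55,0],[1,0.55,0],[1,0.55,0],[1,0.55,0],[1,0.55,0]],"hand":[1,1,1,1,1,1,1,1]}' >/dev/null
python3 -m handwheel '{"rotation":[[0,0,0],[0,0,0],[0,0,0]],"linear":[[0.2,0.15,0],[0,0,0],[0,0,0]],"hand":[1,1,1]}' >/dev/null
python3 d.py 465.3 -86.4 57 180.3
```

```text
t 18.87 pos [463.6 -85.5 150.3] yaw -179.68 F [ 0.9 -0.8 -0.3] w 1.003 grip 0.0 q6 -0.36
rot(now axes) [-0.01  0.03  0.  ] lin(now) [-0.06 -0.03  3.73] lin(final axes) [-0.07 -0.03  3.73]
```

```bash
python3 -m handwheel '{"rotation":[[0,0,0],[0,0,0],[0,0,0],[0,0,0],[0,0,0],[0,0,0],[0,0,0],[0,0,0]],"linear":[[-0.06,-0.03,0.5],[0,0,0.9],[0,0,0.9],[0,0,0.7],[0,0,0.2],[0,0,0],[0,0,0],[0,0,0]],"hand":[1,1,1,1,1,1,1,1]}' >/dev/null
python3 d.py 465.3 -86.4 57 180.3
```

```text
t 19.53 pos [466.1 -86.8  71.4] yaw -179.7 F [ 0.3  0.5 -0.2] w 1.002 grip 0.0 q6 -0.36
rot(now axes) [-0.02  0.04 -0.  ] lin(now) [0.04 0.02 0.57] lin(final axes) [0.03 0.02 0.57]
```

```bash
python3 -m handwheel '{"rotation":[[0,0,0],[0,0,0],[0,0,0],[0,0,0]],"linear":[[0,0,0.3],[0,0,0.17],[0,0,0.1],[0,0,0]],"hand":[1,1,1,1]}' 
python3 -m handwheel '{"rotation":[[0,0,0],[0,0,0],[0,0,0],[0,0,0],[0,0,0],[0,0,0],[0,0,0],[0,0,0]],"linear":[[0,0,0],[0,0,0],[0,0,0],[0,0,0],[0,0,0],[0,0,0],[0,0,0],[0,0,0]],"hand":[-1,-1,-1,-1,-1,-1,-1,-1]}'
python3 -m handwheel '{"rotation":[[0,0,0],[0,0,0],[0,0,0],[0,0,0],[0,0,0],[0,0,0],[0,0,-0.4],[0,0,0]],"linear":[[0,0,0],[0,0,-0.3],[0,0,-0.6],[0,0,-0.9],[0,0,-0.9],[0,0,-0.7],[0,0,-0.3],[0,0,0]],"hand":[-1,-1,-1,-1,-1,-1,-1,-1]}'
python3 d.py 638.5 -91.8 150 182.3
```

```text
t: 19.87
eef_pos: [0.4644, -0.0861, 0.0557]
eef_rot: [-0.003, 1.0, -0.0, 0.001]
ft_force: [0.1, -0.8, -0.0]
gripper_width: 1.002
grasp_force: 0.0
t: 20.53
eef_pos: [0.4653, -0.0864, 0.0567]
eef_rot: [-0.003, 1.0, -0.001, 0.001]
ft_force: [0.4, -0.0, 5.4]
gripper_width: 0.513
grasp_force: 62.2
t: 21.2
eef_pos: [0.4657, -0.0865, 0.1508]
eef_rot: [-0.021, 1.0, -0.001, 0.002]
ft_force: [1.0, 0.4, -0.7]
gripper_width: 0.512
grasp_force: 61.6
t 21.2 pos [465.7 -86.5 150.8] yaw -177.64 F [ 1.   0.4 -0.7] w 0.512 grip 61.6 q6 -0.39
rot(now axes) [-0.03  0.06  0.01] lin(now) [-6.9  -0.5   0.07] lin(final axes) [-6.9  -0.49  0.03]
```

```bash
python3 -m handwheel '{"rotation":[[0,0,0],[0,0,0],[0,0,0],[0,0,0],[0,0,0],[0,0,0],[0,0,0],[0,0,0]],"linear":[[-0.5,0,0],[-0.8,-0.1,0],[-0.9,-0.1,0],[-0.9,-0.1,0],[-0.9,-0.1,0],[-0.9,-0.1,0],[-0.9,0,0],[-0.7,0,0]],"hand":[-1,-1,-1,-1,-1,-1,-1,-1]}' >/dev/null
python3 -m handwheel '{"rotation":[[0,0,0],[0,0,0],[0,0,0],[0,0,0]],"linear":[[-0.35,0,0],[0,0,0],[0,0,0],[0,0,0]],"hand":[-1,-1,-1,-1]}' >/dev/null
python3 d.py 638.5 -91.8 57 182.3
```

```text
t 22.2 pos [635.  -91.5 148. ] yaw -177.71 F [ 0.2 -0.7 -1.8] w 0.51 grip 61.6 q6 -0.31
rot(now axes) [-0.   -0.01 -0.  ] lin(now) [-0.14 -0.02  3.64] lin(final axes) [-0.14 -0.02  3.64]
```

```bash
python3 -m handwheel '{"rotation":[[0,0,0],[0,0,0],[0,0,0],[0,0,0],[0,0,0],[0,0,0],[0,0,0],[0,0,0]],"linear":[[-0.06,0,0.5],[0,0,0.9],[0,0,0.9],[0,0,0.8],[0,0,0.4],[0,0,0],[0,0,0],[0,0,0]],"hand":[-1,-1,-1,-1,-1,-1,-1,-1]}' >/dev/null
python3 d.py 638.5 -91.8 48 182.3
```

```text
t 22.87 pos [638.6 -92.   62.9] yaw -177.7 F [0.4 0.2 0.3] w 0.513 grip 61.5 q6 -0.31
rot(now axes) [-0.02  0.04 -0.  ] lin(now) [0.   0.01 0.6 ] lin(final axes) [0.   0.01 0.6 ]
```

```bash
python3 -m handwheel '{"rotation":[[0,0,0],[0,0,0],[0,0,0],[0,0,0],[0,0,0]],"linear":[[0,0,0.2],[0,0,0.15],[0,0,0.12],[0,0,0.08],[0,0,0]],"hand":[-1,-1,-1,-1,-1]}' | grep -E "eef_pos|ft_force"
for k in 1 2; do python3 -m handwheel '{"rotation":[[0,0,0],[0,0,0]],"linear":[[0,0,0.03],[0,0,0]],"hand":[-1,-1]}'| grep -E "eef_pos|ft_force"; done
```

```text
eef_pos: [0.6376, -0.0917, 0.0471]
ft_force: [-0.6, -0.6, -0.7]
eef_pos: [0.638, -0.0918, 0.0469]
ft_force: [0.1, -1.0, -1.4]
eef_pos: [0.6381, -0.0918, 0.0467]
ft_force: [-0.9, 0.0, 1.2]
```

```bash
python3 -m handwheel '{"rotation":[[0,0,0],[0,0,0]],"linear":[[0,0,0.02],[0,0,0]],"hand":[-1,-1]}'| grep -E "eef_pos|ft_force"
python3 -m handwheel '{"rotation":[[0,0,0],[0,0,0],[0,0,0],[0,0,0],[0,0,0]],"linear":[[0,0,0],[0,0,0],[0,0,0],[0,0,0],[0,0,0]],"hand":[0.3,0.3,0.3,0.3,0.3]}' >/dev/null
python3 -m handwheel '{"rotation":[[0,0,0],[0,0,0],[0,0,0],[0,0,0],[0,0,0],[0,0,0],[0,0,0]],"linear":[[0,0,-0.2],[0,0,-0.6],[0,0,-0.9],[0,0,-0.9],[0,0,-0.9],[0,0,-0.7],[0,0,0]],"hand":[0.3,0.3,0.5,1,1,1,1]}' >/dev/null
python3 d.py 462.4 94.9 150 182.8
python3 - <<'E'
from h import *
i=manip.camera_info("wrist"); im=manip.snapshot("wrist"); cv2.imwrite("pics/w7.png",im)
for b in blobs(im,"green",(230,100,420,280),300)[:2]: print(b.reshape(-1,2).min(0),b.reshape(-1,2).max(0),rect("wrist",b,.048,i))
E
```

```text
eef_pos: [0.6381, -0.0918, 0.0467]
ft_force: [-2.3, -0.3, 6.2]
t 24.78 pos [640.2 -92.3 155.8] yaw -177.69 F [ 0.4 -0.4  0.7] w 0.999 grip 0.0 q6 -0.31
rot(now axes) [-0.04  0.1  -0.1 ] lin(now) [6.81 7.77 0.14] lin(final axes) [6.74 7.83 0.23]
[292 122] [356 270] (array([638.7, -91.9], dtype=float32), array([ 44.4, 109.4], dtype=float32), 2.1)
```

```bash
python3 -m handwheel '{"rotation":[[0,0,-0.1],[0,0,0],[0,0,0],[0,0,0],[0,0,0],[0,0,0],[0,0,0],[0,0,0]],"linear":[[0.4,0.5,0],[0.8,0.9,0],[0.8,0.9,0],[0.8,0.9,0],[0.8,0.9,0],[0.8,0.9,0],[0.8,0.9,0],[0.8,0.9,0]],"hand":[1,1,1,1,1,1,1,1]}' >/dev/null
python3 -m handwheel '{"rotation":[[0,0,0],[0,0,0],[0,0,0],[0,0,0]],"linear":[[0.7,0.9,0],[0,0.1,0],[0,0,0],[0,0,0]],"hand":[1,1,1,1]}' >/dev/null
python3 d.py 462.4 94.9 57 182.8
python3 - <<'E'
from h import *
i=manip.camera_info("wrist"); im=manip.snapshot("wrist")
HSV["navy"]=((112,120,90),(128,255,255))
for b in blobs(im,"navy",(230,80,420,300),300)[:2]: print(b.reshape(-1,2).min(0),b.reshape(-1,2).max(0),rect("wrist",b,.058,i))
E
```

```text
t 25.83 pos [461.2  95.  149.8] yaw -177.15 F [-0.1  0.  -0.5] w 1.0 grip 0.0 q6 -0.02
rot(now axes) [-0.02  0.02  0.01] lin(now) [-0.04  0.    3.71] lin(final axes) [-0.05 -0.    3.71]
[291 129] [362 286] (array([463. ,  97.5], dtype=float32), array([ 45. , 109.9], dtype=float32), 2.5)
```

Go to (463, 97).

```bash
python3 -m handwheel '{"rotation":[[0,0,0],[0,0,0],[0,0,0],[0,0,0],[0,0,0],[0,0,0],[0,0,0],[0,0,0]],"linear":[[-0.06,0.08,0.5],[0,0,0.9],[0,0,0.9],[0,0,0.7],[0,0,0.2],[0,0,0],[0,0,0],[0,0,0]],"hand":[1,1,1,1,1,1,1,1]}' >/dev/null
python3 d.py 463 97.2 57 182.6
```

```text
t 26.55 pos [463.8  96.7  71.2] yaw -177.23 F [0.3 1.5 0.1] w 1.003 grip 0.0 q6 -0.01
rot(now axes) [-0.01  0.04  0.03] lin(now) [0.03 0.02 0.57] lin(final axes) [0.03 0.02 0.57]
```

```bash
python3 -m handwheel '{"rotation":[[0,0,0],[0,0,0],[0,0,0],[0,0,0]],"linear":[[0,0,0.3],[0,0,0.17],[0,0,0.1],[0,0,0]],"hand":[1,1,1,1]}' 
python3 -m handwheel '{"rotation":[[0,0,0],[0,0,0],[0,0,0],[0,0,0],[0,0,0],[0,0,0],[0,0,0],[0,0,0]],"linear":[[0,0,0],[0,0,0],[0,0,0],[0,0,0],[0,0,0],[0,0,0],[0,0,0],[0,0,0]],"hand":[-1,-1,-1,-1,-1,-1,-1,-1]}'
python3 -m handwheel '{"rotation":[[0,0,0],[0,0,0],[0,0,0],[0,0,0],[0,0,0],[0,0,0],[0,0,0.1],[0,0,0]],"linear":[[0,0,0],[0,0,-0.3],[0,0,-0.6],[0,0,-0.9],[0,0,-0.9],[0,0,-0.7],[0,0,-0.3],[0,0,0]],"hand":[-1,-1,-1,-1,-1,-1,-1,-1]}'
python3 d.py 635 -0.1 150 182.3
```

```text
t: 26.88
eef_pos: [0.4621, 0.097, 0.0555]
eef_rot: [-0.025, 1.0, -0.0, 0.0]
ft_force: [0.1, 0.1, 0.2]
gripper_width: 1.0
grasp_force: 0.0
t: 27.55
eef_pos: [0.4631, 0.097, 0.0565]
eef_rot: [-0.025, 1.0, -0.0, 0.001]
ft_force: [0.1, 0.4, 6.5]
gripper_width: 0.512
grasp_force: 62.3
t: 28.22
eef_pos: [0.4635, 0.0971, 0.1502]
eef_rot: [-0.02, 1.0, -0.0, 0.002]
ft_force: [0.6, -0.1, -1.4]
gripper_width: 0.509
grasp_force: 61.7
t 28.22 pos [463.5  97.1 150.2] yaw -177.72 F [ 0.6 -0.1 -1.4] w 0.509 grip 61.7 q6 -0.0
rot(now axes) [-0.01  0.06 -0.  ] lin(now) [-6.7  -4.16  0.05] lin(final axes) [-6.7  -4.16  0.01]
```

```bash
python3 -m handwheel '{"rotation":[[0,0,0],[0,0,0],[0,0,0],[0,0,0],[0,0,0],[0,0,0],[0,0,0],[0,0,0]],"linear":[[-0.5,-0.3,0],[-0.8,-0.5,0],[-0.9,-0.6,0],[-0.9,-0.6,0],[-0.9,-0.6,0],[-0.9,-0.6,0],[-0.9,-0.5,0],[-0.5,-0.3,0]],"hand":[-1,-1,-1,-1,-1,-1,-1,-1]}' >/dev/null
python3 -m handwheel '{"rotation":[[0,0,0],[0,0,0],[0,0,0],[0,0,0]],"linear":[[-0.4,-0.16,0],[0,0,0],[0,0,0],[0,0,0]],"hand":[-1,-1,-1,-1]}' >/dev/null
python3 d.py 635 -0.1 57 182.3
```

```text
t 29.22 pos [6.326e+02 3.000e-01 1.476e+02] yaw -177.68 F [ 0.4  0.3 -0.8] w 0.51 grip 61.7 q6 -0.17
rot(now axes) [-0.   -0.01  0.  ] lin(now) [-0.1  -0.02  3.62] lin(final axes) [-0.1  -0.02  3.62]
```

```bash
python3 -m handwheel '{"rotation":[[0,0,0],[0,0,0],[0,0,0],[0,0,0],[0,0,0],[0,0,0],[0,0,0],[0,0,0]],"linear":[[-0.04,0,0.5],[0,0,0.9],[0,0,0.9],[0,0,0.8],[0,0,0.4],[0,0,0],[0,0,0],[0,0,0]],"hand":[-1,-1,-1,-1,-1,-1,-1,-1]}' >/dev/null
python3 d.py 635 -0.1 48 182.3
python3 -m handwheel '{"rotation":[[0,0,0],[0,0,0],[0,0,0],[0,0,0],[0,0,0]],"linear":[[0,0,0.2],[0,0,0.15],[0,0,0.12],[0,0,0.07],[0,0,0]],"hand":[-1,-1,-1,-1,-1]}' | grep -E "eef_pos|ft_force"
```

```text
t 29.88 pos [635.8  -0.   62.8] yaw -177.67 F [ 0.4 -0.  -0.9] w 0.512 grip 61.7 q6 -0.17
rot(now axes) [-0.02  0.04  0.01] lin(now) [ 0.03 -0.    0.59] lin(final axes) [ 0.03 -0.    0.59]
eef_pos: [0.6348, -0.0002, 0.0474]
ft_force: [0.5, 0.5, -0.8]
```

```bash
for k in 1 2; do python3 -m handwheel '{"rotation":[[0,0,0],[0,0,0]],"linear":[[0,0,0.03],[0,0,0]],"hand":[-1,-1]}'| grep -E "eef_pos|ft_force"; done
```

```text
eef_pos: [0.6352, -0.0002, 0.0471]
ft_force: [0.6, -0.1, -1.3]
eef_pos: [0.6354, -0.0002, 0.0466]
ft_force: [0.3, 0.3, -0.4]
```

```bash
python3 -m handwheel '{"rotation":[[0,0,0],[0,0,0]],"linear":[[0,0,0.025],[0,0,0]],"hand":[-1,-1]}'| grep -E "eef_pos|ft_force"
```

```text
eef_pos: [0.6353, -0.0002, 0.0465]
ft_force: [-0.6, 0.5, 3.2]
```

```bash
python3 -m handwheel '{"rotation":[[0,0,0],[0,0,0],[0,0,0],[0,0,0],[0,0,0]],"linear":[[0,0,0],[0,0,0],[0,0,0],[0,0,0],[0,0,0]],"hand":[0.3,0.3,0.3,0.3,0.3]}' >/dev/null
python3 -m handwheel '{"rotation":[[0,0,0],[0,0,0],[0,0,0],[0,0,0],[0,0,0],[0,0,0],[0,0,0],[0,0,0]],"linear":[[0,0,-0.2],[0,0,-0.6],[0,0,-0.9],[0,0,-0.9],[0,0,-0.9],[0,0,-0.9],[0,0,-0.9],[0,0,0]],"hand":[0.3,0.3,0.5,1,1,1,1,1]}'
python3 - <<'E'
from h import *
im=manip.snapshot("wrist"); t=cv2.resize(manip.snapshot("side")[120:290,150:450],None,fx=2.13,fy=2.13)
v=np.vstack([cv2.resize(im,(480,300)),cv2.resize(t,(480,272))]); cv2.imwrite("pics/end.png",v)
E
```

```text
t: 31.88
eef_pos: [0.6375, -0.0003, 0.1842]
eef_rot: [-0.02, 1.0, -0.001, 0.005]
ft_force: [0.4, 0.2, 0.4]
gripper_width: 1.002
grasp_force: 0.0
```

View pics/end.png

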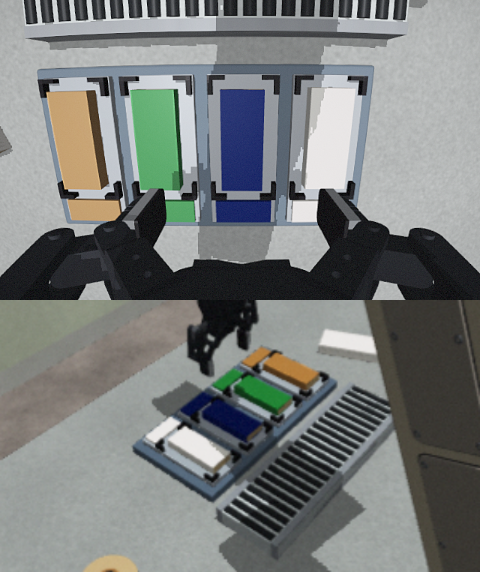

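All four strips lie flat in the bays of their own colour, and the robot is clear of them. I hand the job in now.

```bash
python3 -c "
from station import manip
print(manip.finish_job())"
```

```text
the job is handed in; nothing more can be done
None
```

I moved all four strips to the bays of their own colour in the order white, oak, green, navy, set each down gently, left the cleaner bottle and coil alone, and handed the job in at about 32 s of the 80 s allowed; no verdict came back.

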